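# Load-test a throttle return spring with a spring balance

## Task

Check the return spring of the throttle body in the red machine vise: take the spring balance from its rubber mat, hook it over the pin of the throttle lever and, pulling square to the lever, draw it out until its pointer stands on the red 15 N band, and hold it there steadily for two seconds. Then ease the lever back onto its idle stop without letting anything snap back or pulling past the band, unhook the balance and lay it back down on the mat, scale face up. Leave the spray can, grease tin and parts cup alone.

Things in the scene. Friction and masses are not known exactly. Their poses are not given: they have to be found in the camera images.
- vise: Low red machine vise bolted to the bench (bed 215 x 90 mm, jaws 58 mm high) holding an aluminium throttle body with a round bore, 68 mm across, its rim 118 mm above the bench. Origin on the bench under the bore's centre. Its level x axis is the heading in which the lever is pulled; the vise's screw and T-bar are at -x, the lever on the throttle body's -y side.
- lever_pin (a point): Middle of the throttle lever's pin, 127 mm above the bench at idle. Steel, 8 mm thick, level along this frame's y, free for 22 mm between the lever plate (at +y, 16 mm wide) and a brass head 15 mm across (at -y). The frame turns with the lever: z along the lever from shaft to pin, x square to it, the way it opens; at idle the lever leans back 45 deg from upright, so x climbs at 45 deg.
- throttle_lever (a joint): Angle of the throttle lever (50 mm from shaft to pin), rad: 0 on its idle stop, growing as it is pulled open. Its return spring keeps it on the stop for the first few newtons, then it yields, turning the square pull line down with it; how stiff that spring is, is what is being checked: expect 0.1 to 0.4 rad at 15 N.
- balance: Loose spring balance, about 150 g, on its mat: box-shaped blue case with white scale face and black grip, 153 mm long (x -75 to +78 mm), 26 mm wide (y), 24 mm thick (z). Origin at the middle of its underside; +x to the grip end, z out of the scale face; hook at the -x end. The grip is 26 mm wide from x = 29 to 72 mm, then an end cap 34 mm wide.
- balance_grip (a point): Middle of the balance's black grip, on its long axis, 12 mm above the underside; axes as balance. A firm grip (50 N or more) carries the pull.
- plunger (a joint): How far the rod with the hook is drawn out of the case, m: 0 home, 0.080 at most. The spring pulls with 1 N plus 250 N/m times this, so 15 N is 0.056. The orange pointer on the scale face moves with it towards the hook end; the red band spans 0.050 to 0.062 (13.5 to 16.5 N).
- hook_seat (a point): Where the pin's centre lies when seated in the bend of the hook; axes as balance; moves with the rod. Rod home, it is at (-118.5, 0, 11) mm in the balance's frame, 1 mm under the long axis. Drawing the balance along its +x pulls the pin into this bend.
- hook_mouth (a point): Middle of the hook's inside, 11 mm from hook_seat towards the case. The hook, 5 mm wire in the balance's x-z plane and 21 mm high, is open on its underside (-z) with 27 mm between rod and tip: bring the pin's centre here by lowering the balance over it along the balance's -z (18 mm of play along x, and 2.5 mm left above the pin).
- mat: Dark green rubber mat fixed to the bench, 300 x 150 mm (x, y), 4 mm thick; origin at the middle of its underside.
- spray_can: Bystander: black spray can with yellow cap, 58 mm across, 160 mm tall, origin at its base. Leave alone.
- grease_tin: Bystander: round green-labelled tin, 72 mm across, 60 mm tall, origin at its base. Leave alone.
- parts_cup: Bystander: open steel cup with small parts, 80 mm across, 45 mm tall, origin at its base. Leave alone.
Mind the look-alikes: they are no part of the job. There is more than one size of the balance; the job needs the smallest.

How it is judged:
On the way, in this order (a step that is already met when the one before it is completed fails the run):
1. The balance, hooked on the lever pin and square to the lever (within 0.2 rad), is held with its pointer on the red band for at least 1.5 s, its hook alone pulling on the lever (value of joint plunger between 0.049 and 0.063 m and value of joint throttle_lever above 0.05 rad and contact force between balance and vise above 8 N and contact force between each of the arm, the fingers and vise below 0.5 N and angle between the x axis of balance and the x axis of lever_pin, either way round below 0.2 rad), for 1.5 s.
2. The lever is eased back onto its idle stop and the balance is unhooked, clear of the lever (value of joint throttle_lever below 0.02 rad and value of joint plunger below 0.005 m and contact force between balance and vise below 0.1 N and distance between hook_seat and lever_pin above 0.03 m), for 0.2 s.
At the end, for the whole second after the job is handed in: The balance lies at rest flat on the mat, scale face up (tilt under 0.1 rad), its origin within the mat's middle 220 x 130 mm, its rod home (under 5 mm), and the throttle lever rests on its idle stop (under 0.02 rad) (x of balance in the frame of mat between -0.1 and 0.12 m and y of balance in the frame of mat between -0.065 and 0.065 m and height (world z) of balance below 0.008 m and angle between balance's own z axis and vertical below 0.1 rad and linear speed of balance below 0.02 m/s and value of joint plunger below 0.005 m and value of joint throttle_lever below 0.02 rad); the robot touches nothing.
It fails at once if the balance is pulled past the red band (rod out more than 68 mm, 18 N) (value of joint plunger above 0.068 m).
It fails at once if the throttle lever snaps back (closing faster than 3 rad/s) (velocity of joint throttle_lever below -3 rad/s).
It fails at once if the balance's rod snaps back (faster than 0.8 m/s) (velocity of joint plunger below -0.8 m/s).
It fails at once if the balance is dropped in mid-air (contact force between balance and anything else below 0.01 N and height (world z) of balance above 0.03 m).
It fails at once if the spray can, grease tin or parts cup is moved more than 20 mm (distance of any of spray_can, grease_tin, parts_cup from where it was at the start of the episode above 0.02 m).
It also fails if it takes over 61 s, if anything falls off the work surface, if the arm or the gripper's body presses on something with over 40 N, if the wrist force passes 120 N, or if a joint passes its speed limit or range.

## Robot

A 7-joint arm with a two-finger parallel gripper is mounted at the origin on the work surface. World frame = base frame: x ahead of the robot, y to its left, z up, the work surface at z = 0. Lengths are in m, angles in rad, forces in N, time in s.
With the tool pointing down it reaches from about 0.4 to 0.875 m from the base axis. Payload 19.3 kg.
Tool frame: the origin (TCP) lies at the very end of the fingers, on their centre line; the grasp point (between the pads) lies 19 mm behind it; z points along the fingers, y is the line along which they close (so a half turn about z gives the same grasp; the last joint's range is limited). The gripper opens to 85 mm and grips with 20 to 120 N. Pads are 22 mm wide; open, the fingers measure 114 mm over their backs; the gripper's body (76 mm by 85 mm) begins 54 mm behind the grasp point. The pads swing forward as they close: fully open they stand 13 mm farther back than shut.
Start: joints at [-1.187, 0.521, -0.036, 1.599, 0.021, 1.021, -0.113], TCP at [0.274, 0.562, 0.231] pointing down, gripper open.
Joint ranges: [-2.91, 2.91], [-0.3, 2.13], [-1.5, 1.42], [0.17, 2.43], [-1.26, 4.41], [0.16, 1.93], [-2.52, 2.52]. Speed limits (rad/s): [1.89, 1.89, 2.39, 2.39, 3.01, 3.01, 3.01].

## Interface

Orientations are given as [roll, pitch, yaw] about the fixed x, y, z axes, in that order (R = Rz(yaw) Ry(pitch) Rx(roll)).
In Python, from workcell import monitor, optics, workorder gives the robot as it stands.
- The arm moves only by the tool apply_moves, never from a script. Its arguments are lists of equal length, an entry for each row: "linear": the shift along the tool's x, y, z each as a share of 0.1 m, from -1 to 1, a list of three; "delta_rot": the turn, a rotation vector about the tool's x, y, z each as a share of 120 degrees, from -1 to 1, a list of three. A call has exactly 5 rows; each row is the pose to reach, as a shift and turn from the pose commanded when the call began, along the tool's axes at that moment; what a row does not reach only later rows make up. A row lasts 1/12 s, in which the tool goes at most 41.7 mm and 7.16 degrees, less where a joint would pass 70% of its speed; a pose out of reach is approached as far as the arm can. A call with a number of a shift or a turn outside -1 to 1 is refused whole. A call with a gripper value outside its range is refused whole. "gripper" is the opening, from -1 (shut) to 1 (fully open), set as the call begins (left out, the last holds). The fingers move at their own pace and stop on an object; "force" is the grip in N (left out, the last holds). Time passes only in rows, so rows that repeat a pose let the fingers close, or fill a call up. It gives the time, the measured TCP pose, the force, the opening and the grip force at its end, in the units of the state.
- monitor.observe(): the state, without advancing time (a new reading comes with each control period).
- optics.grab_frame(name): name is "scene" or "top"; returns (picture, depth): 400x640x3 uint8, red, green, blue; 400x640 float32, m along the optical axis (not along the pixel's ray), 0 where there is no reading.
- optics.camera_info(name): a dict with "fx", "fy", "cx", "cy" (pixels), "rvec" (rotation vector, rad) and "tvec" (3), from world to camera coordinates, as OpenCV has them. Camera axes: x right, y down, z forward; pixel columns grow to the right and rows downward; lengths in m; the calibration is good to about 2 mm. A picture is of the moment at which its call begins. camera_info takes no time and is no camera call.
- workorder.job_done(): hands the job in; it is judged then, once.
The state is a dict: "clock": time; "qpos": joint angles; "qd": joint speeds; "joint_efforts": joint torques, N m; "position": TCP position; "tool_rot": TCP orientation; "force": force on the tool from outside, world axes, zero at the start; "moment": the same for the moment, N m; "grip_width": finger opening in m; "finger_force": force on a finger pad.
Only numpy, scipy, OpenCV 4.12 (cv2) and the standard library are available. Lean on these libraries where they do the work, as an engineer would, in place of code of your own. Each camera call takes 0.05 s, during which the arm holds its last target. There are 200 camera calls.

## Working session

There is one attempt and no reset: what is moved stays moved. The work goes in short steps, Python scripts to look and compute and a tool call to move; the robot and the scene stay as the last step left them, time stands still between calls to the robot, and variables do not carry over. Pictures are saved under pics/ and viewed, at most 10 in all, crops included, and the job is handed in when it is done.

Besides the shell and the picture viewer there is one more tool, called as name(argument=value, ...) on one line, values as JSON. apply_moves: Moves the arm, as the interface text tells. Its arguments: {"type":"object","properties":{"linear":{"type":"array"},"delta_rot":{"type":"array"},"gripper":{"type":"number"},"force":{"type":"number"}},"required":["linear","delta_rot"]}

```bash
mkdir -p pics; cat > h.py <<'E'
import numpy as np, cv2
from scipy.spatial.transform import Rotation as Ro
from workcell import monitor, optics, workorder
def grab(n,save=None):
    p,d=optics.grab_frame(n)
    if save: cv2.imwrite('pics/'+save,p[:,:,::-1])
    return p,d
def cam(n):
    c=optics.camera_info(n); R=cv2.Rodrigues(np.array(c['rvec'],float))[0]; return c,R,np.array(c['tvec'],float).ravel()
def cloud(n,d):
    c,R,t=cam(n); v,u=np.mgrid[:400,:640]
    X=np.stack([(u-c['cx'])/c['fx']*d,(v-c['cy'])/c['fy']*d,d],-1)
    return (X-t)@R
def ray(n,u,v,z):
    c,R,t=cam(n); o=-R.T@t; r=R.T@np.array([(u-c['cx'])/c['fx'],(v-c['cy'])/c['fy'],1]); return o+r*(z-o[2])/r[2]
def proj(n,P):
    c,R,t=cam(n); q=R@np.asarray(P,float)+t; return np.array([c['fx']*q[0]/q[2]+c['cx'],c['fy']*q[1]/q[2]+c['cy']])
E
python3 - <<'E'
from h import *
s=monitor.observe(); print(s)
for n in('top','scene'):
    p,d=grab(n,n+'0.png'); np.savez(n+'0.npz',p=p,d=d); c,R,t=cam(n); print(n,c['fx'],-R.T@t,R[2])
E
```

```text
{'clock': 0.0, 'qpos': array([-1.18719345,  0.5219921 , -0.03632202,  1.60001484,  0.02120287,
        1.0211063 , -0.11282675]), 'qd': array([-9.98999305e-04, -9.99159893e-04, -1.03688101e-03,  6.59921071e-04,
        4.86032801e-05, -7.92466850e-04,  6.39602804e-04]), 'joint_efforts': array([-1.07701868e-03, -9.27098393e+01,  1.97959319e+00, -3.69925296e+01,
        1.77189731e-02,  8.29733850e-03, -3.53883433e-05]), 'position': array([0.27387821, 0.5614137 , 0.23073701]), 'tool_rot': array([-3.14046050e+00,  8.70158267e-05,  2.68775005e+00]), 'force': array([ 0.44123034,  0.14422861, -0.73215847]), 'moment': array([-0.03886931, -0.0284071 , -0.03883413]), 'finger_force': 0.0, 'grip_width': 0.0855470150658773}
top 474.85746592776655 [0.27847457 0.17920752 1.54043451] [ 0.16125339  0.01261258 -0.98683244]
scene 412.19895009456644 [ 1.16124391 -0.28590991  0.95842777] [-0.54492892  0.41621329 -0.72788664]
```

View pics/top0.png

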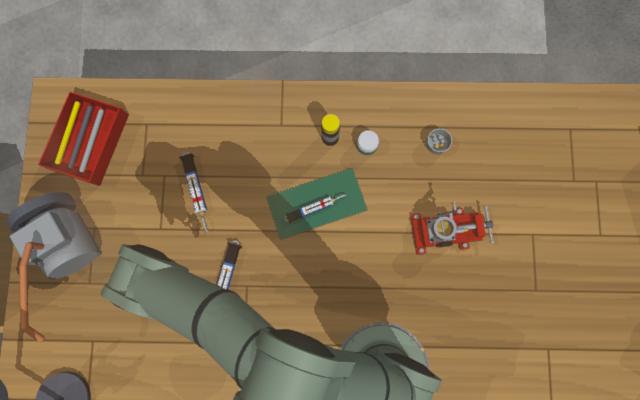

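View pics/scene0.png

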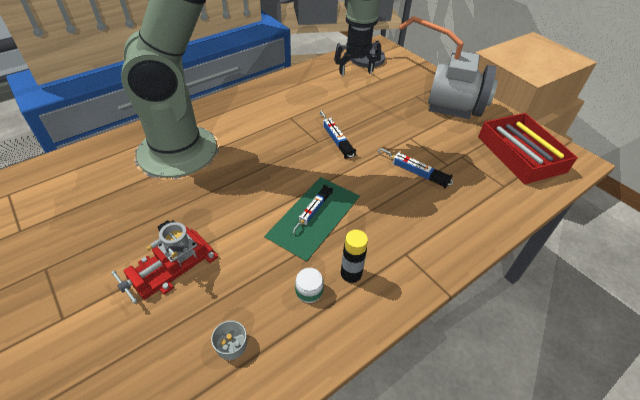

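```bash
python3 - <<'E'
from h import *
a=np.load('top0.npz')['p'];b=np.load('scene0.npz')['p']
f=lambda i:cv2.resize(i,None,fx=4,fy=4,interpolation=cv2.INTER_CUBIC)
t=np.vstack([f(a[175:245,400:500]),f(a[165:235,265:365])]);s=f(b[205:305,100:200][:, :])
s=cv2.resize(b[205:305,105:225],None,fx=3.3,fy=5.6,interpolation=cv2.INTER_CUBIC)
s=cv2.resize(b[205:305,105:225],(400,333),interpolation=cv2.INTER_CUBIC); s2=np.zeros((560,400,3),np.uint8); s2[:333]=s
cv2.imwrite('pics/crop1.png',np.hstack([t,s2])[:,:,::-1])
E
```

```text
(no output)
```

View pics/crop1.png

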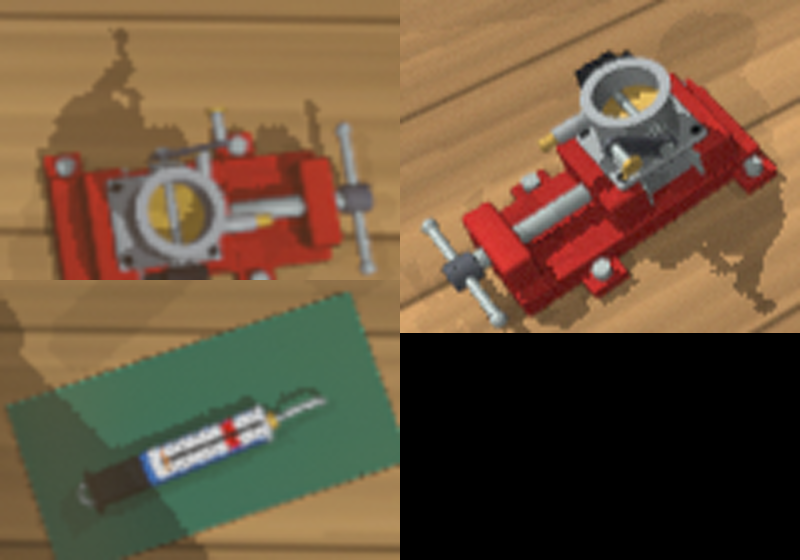

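```bash
python3 - <<'E'
from h import *
T=np.load('top0.npz');p=T['p'];d=T['d'];X=cloud('top',d)
hsv=cv2.cvtColor(p,cv2.COLOR_RGB2HSV)
print('bench z',np.median(X[260:280,480:600,2]),'rim',X[228,437],X[215,444],X[241,444])
# red vise
m=(((hsv[...,0]<8)|(hsv[...,0]>172))&(hsv[...,1]>150)&(hsv[...,2]>60)); m[:, :400]=0
P=X[m]; P=P[(P[:,2]<.1)&(P[:,2]>0.0)]
(c,sz,an)=cv2.minAreaRect(P[:,:2].astype(np.float32)); print('vise rect',c,sz,an)
b=P[(P[:,2]<.04)]; print('z hist',np.histogram(P[:,2],10))
u,s,v=np.linalg.svd(P[:,:2]-P[:,:2].mean(0),full_matrices=False); print('pca',v[0],np.arctan2(v[0,1],v[0,0]))
# mat
g=((hsv[...,0]>60)&(hsv[...,0]<95)&(hsv[...,1]>80)).astype(np.uint8); g[:, :255]=0; g[:,380:]=0;g[:165]=0;g[245:]=0
cs,_=cv2.findContours(g,0,2); k=max(cs,key=cv2.contourArea)
W=np.array([ray('top',*q[0],.004)[:2] for q in k],np.float32); r=cv2.minAreaRect(W); print('mat',r)
hull=np.zeros_like(g); cv2.fillConvexPoly(hull,cv2.convexHull(k),1)
hull=cv2.erode(hull,np.ones((5,5)))
o=(hull>0)&(X[...,2]>.015)
P=X[o]; print(len(P),P.min(0),P.max(0)); r=cv2.minAreaRect(P[:,:2].astype(np.float32)); print('bal by depth',r, np.percentile(P[:,2],[10,50,90]))
u,s,v=np.linalg.svd(P[:,:2]-P[:,:2].mean(0),full_matrices=False); print('pca',v[0])
ax=v[0]*np.sign(v[0,1]); e=(P[:,:2]-P[:,:2].mean(0))@ax; print(P[:,:2].mean(0),e.min(),e.max())
np.save('o.npy',o)
# band and blue pixels
o2=(hull>0)
for n,q in (('red',o2&((hsv[...,0]<8)|(hsv[...,0]>172))&(hsv[...,1]>150)),('dark',o2&(hsv[...,2]<60)),('blue',o2&(hsv[...,0]>105)&(hsv[...,0]<125)&(hsv[...,1]>120)),('white',o2&(hsv[...,1]<40)&(hsv[...,2]>150))):
    v,u=np.nonzero(q); print(n,len(u),[ (int(u.min()),int(u.max()),int(v.min()),int(v.max())) if len(u) else 0], ray('top',u.mean(),v.mean(),.028)[:2] if len(u) else 0)
S=np.load('scene0.npz'); Y=cloud('scene',S['d']); print('scene bench',np.median(Y[370:390,100:200,2]), 'brass',Y[252:258,170:178,:][3,3])
E
```

```text
bench z 0.00011707668373630796 rim [ 0.43365062 -0.15714347  0.09921412] [ 0.47433106 -0.18042258  0.09520515] [ 0.39459791 -0.17773768  0.09744184]
vise rect (0.4388686418533325, -0.21603697538375854) (0.1304173618555069, 0.2329188734292984) 7.607995986938477
z hist (array([ 29, 247, 415,  19,  36, 314,  57,   0,   0,   1]), array([0.00035563, 0.01028833, 0.02022103, 0.03015373, 0.04008643,
       0.05001913, 0.05995183, 0.06988453, 0.07981723, 0.08974993,
       0.09968263]))
pca [-0.12847393  0.99171289] 1.6996263299686678
mat ((0.531908392906189, 0.18527765572071075), (0.14587989449501038, 0.23768308758735657), 19.543439865112305)
313 [0.27847457 0.11971188 0.01546137] [0.5714497  0.2711471  1.54043451]
bal by depth ((0.4287729263305664, 0.21602344512939453), (0.13704751431941986, 0.2774851322174072), 77.4793472290039) [0.02278205 0.02886385 0.03439585]
pca [ 0.99704005 -0.07688392]
[0.49816702 0.20676554] -0.07120527983745976 0.21692340010273192
red 13 [(321, 324, 200, 206)] [0.51687962 0.19312839]
dark 2 [(298, 299, 209, 210)] [0.49492571 0.26945729]
blue 9 [(300, 304, 209, 215)] [0.48802566 0.25910884]
white 147 [(302, 344, 195, 213)] [0.51050244 0.20744627]
scene bench 0.0001806737690450668 brass [ 0.51226742 -0.20418189  0.13077763]
```

```bash
python3 - <<'E'
from h import *
T=np.load('top0.npz');p=T['p'];d=T['d'];X=cloud('top',d); hsv=cv2.cvtColor(p,cv2.COLOR_RGB2HSV)
S=np.load('scene0.npz');Y=cloud('scene',S['d']); hs=cv2.cvtColor(S['p'],cv2.COLOR_RGB2HSV)
V,U=np.mgrid[:400,:640]
# rim
for n,Z,dd in(('top',X,d),('scene',Y,S['d'])):
    q=(dd>0)&(Z[...,2]>.112)&(Z[...,2]<.124)&(abs(Z[...,0]-.43)<.07)&(abs(Z[...,1]+.18)<.08); P=Z[q]
    A=np.c_[2*P[:,:2],np.ones(len(P))]; 
    for _ in range(4):
        s=np.linalg.lstsq(A,(P[:,:2]**2).sum(1),rcond=None)[0]; r=np.sqrt(s[2]+s[:2]@s[:2]); e=abs(np.hypot(*(P[:,:2]-s[:2]).T)-r); k=e<.01; P=P[k];A=A[k]
    print(n,'rim',s[:2],r,len(P))
    q=(dd>0)&(Z[...,2]>.119)&(Z[...,2]<.14)&(abs(Z[...,0]-.5)<.05)&(abs(Z[...,1]+.2)<.06)
    print('high',[(int(U[a]),int(V[a]),np.round(Z[a],3).tolist(),(S['p'] if n=='scene' else p)[a].tolist()) for a in zip(*np.nonzero(q))][:45])
# mat
g=((hsv[...,0]>60)&(hsv[...,0]<100)&(hsv[...,1]>60)).astype(np.uint8); g[:, :255]=0; g[:,375:]=0;g[:160]=0;g[250:]=0
g=cv2.morphologyEx(g,cv2.MORPH_OPEN,np.ones((3,3)))
k=max(cv2.findContours(g,0,2)[0],key=cv2.contourArea)
W=np.array([ray('top',*q[0],.004)[:2] for q in k],np.float32); r=cv2.minAreaRect(W); print('mat',r,cv2.boundingRect(k))
for n,Z,dd in(('top',X,d),('scene',Y,S['d'])):
    q=(dd>0)&(Z[...,2]>.016)&(Z[...,2]<.05)&(abs(Z[...,0]-.52)<.08)&(abs(Z[...,1]-.2)<.12); P=Z[q]
    print(n,'bal',cv2.minAreaRect(P[:,:2].astype(np.float32)),len(P),np.percentile(P[:,2],[5,50,95]))
    a=np.linalg.svd(P[:,:2]-P[:,:2].mean(0),full_matrices=False)[2][0];a*=np.sign(a[1]);e=(P[:,:2]-P[:,:2].mean(0))@a;print(P[:,:2].mean(0),a,np.arctan2(a[1],a[0]),e.min(),e.max())
q=(hsv[...,2]>0)&(((hsv[...,0]<8)|(hsv[...,0]>172))&(hsv[...,1]>130))&(U>290)&(U<350)&(V>185)&(V<225);print('band',U[q].mean(),V[q].mean(),ray('top',U[q].mean(),V[q].mean(),.028))
E
```

```text
top rim [ 0.43322885 -0.17535996] 0.029643438236324118 182
high [(451, 202, [0.51, -0.196, 0.122], [147, 114, 68]), (452, 202, [0.508, -0.195, 0.136], [147, 118, 63]), (453, 202, [0.509, -0.199, 0.132], [165, 138, 76]), (454, 202, [0.509, -0.201, 0.135], [177, 152, 92]), (455, 202, [0.509, -0.205, 0.131], [167, 139, 73]), (451, 203, [0.507, -0.194, 0.127], [145, 113, 66]), (452, 203, [0.506, -0.197, 0.129], [125, 101, 66]), (453, 203, [0.506, -0.199, 0.131], [130, 125, 115]), (454, 203, [0.506, -0.202, 0.131], [150, 151, 148]), (453, 204, [0.503, -0.2, 0.129], [131, 131, 129]), (454, 204, [0.503, -0.201, 0.135], [156, 161, 163]), (453, 205, [0.5, -0.199, 0.131], [131, 127, 121]), (454, 205, [0.5, -0.203, 0.128], [156, 160, 160]), (455, 205, [0.501, -0.207, 0.124], [154, 145, 132]), (453, 206, [0.497, -0.2, 0.128], [128, 119, 111]), (454, 206, [0.497, -0.202, 0.13], [151, 156, 156]), (455, 206, [0.497, -0.205, 0.131], [152, 152, 147]), (453, 207, [0.494, -0.199, 0.13], [111, 103, 96]), (454, 207, [0.494, -0.203, 0.129], [148, 153, 153]), (455, 207, [0.495, -0.207, 0.123], [159, 165, 1
[... 3667 characters left out ...]
79224, 0.19180402159690857), (0.14778874814510345, 0.25220787525177), 19.650466918945312) (280, 169, 86, 63)
top bal ((0.5292482972145081, 0.22719033062458038), (0.08014760911464691, 0.21270246803760529), 24.05872344970703) 437 [0.02032482 0.02824135 0.03402244]
[0.49842728 0.23324085] [-0.39080274  0.92047445] 1.9722998503201707 -0.12441266825535366 0.08835761051575415
scene bal ((0.508130669593811, 0.21328210830688477), (0.03290163353085518, 0.2133668214082718), 21.82562255859375) 425 [0.01780767 0.02757106 0.0312117 ]
[0.50778489 0.22382525] [-0.38005072  0.92496565] 1.960647457133617 -0.11660488638957957 0.09679133131396234
band 322.0 202.83333333333334 [0.51766147 0.19413203 0.028     ]
```

```bash
cat >> h.py <<'E'
H=1.703; hv=np.array([np.cos(H),np.sin(H),0]); up=np.array([0,0,1.])
def Rdown(yaw): return Ro.from_euler('xyz',[np.pi,0,yaw])
def Rpull(el,yaw=H):   # tool x along yaw heading climbing at el, tool z = -(balance z)
    h=np.array([np.cos(yaw),np.sin(yaw),0]); x=np.cos(el)*h+np.sin(el)*up; z=np.sin(el)*h-np.cos(el)*up
    return Ro.from_matrix(np.c_[x,np.cross(z,x),z])
def pose():
    s=monitor.observe(); return np.array(s['position']),Ro.from_euler('xyz',s['tool_rot']),s
def step(p,R,P,Q):
    l=R.inv().apply(np.asarray(P)-p)/.1; r=(R.inv()*Q).as_rotvec()/np.radians(120)
    print('lin',np.round(l,2).tolist(),'rot',np.round(r,3).tolist(),'rows>=',round(max(np.linalg.norm(l)*.1/.0417,np.linalg.norm(r)*120/7.16),1))
def plan(P,Q,n,start=None):
    p,R=start or pose()[:2]; P=np.asarray(P,float); w=(R.inv()*Q).as_rotvec()
    f=lambda t:(p+(P-p)*t,R*Ro.from_rotvec(w*t))
    for i in range(n): step(*f(i/n),*f((i+1)/n))
    return P,Q
E
python3 - <<'E'
from h import *
s=plan([.483,.284,.12],Rdown(1.962),4)
print(); plan([.483,.284,.006],Rdown(1.962),2,s)
E
```

```text
lin [-0.77, -0.39, 0.28] rot [-0.0, 0.0, 0.087] rows>= 2.2
lin [-0.83, -0.25, 0.28] rot [-0.0, 0.0, 0.087] rows>= 2.2
lin [-0.86, -0.09, 0.28] rot [-0.0, 0.0, 0.087] rows>= 2.2
lin [-0.87, 0.06, 0.28] rot [-0.0, 0.0, 0.087] rows>= 2.2

lin [0.0, -0.0, 0.57] rot [0.0, 0.0, 0.0] rows>= 1.4
lin [0.0, -0.0, 0.57] rot [0.0, 0.0, 0.0] rows>= 1.4
```

apply_moves(linear=[[-0.15,-0.08,0.06],[-0.31,-0.16,0.11],[-0.46,-0.23,0.17],[-0.62,-0.31,0.22],[-0.77,-0.39,0.28]], delta_rot=[[0,0,0.017],[0,0,0.035],[0,0,0.052],[0,0,0.07],[0,0,0.087]], gripper=1, force=100)

```text
clock: 0.52
position: [0.3271, 0.4916, 0.2029]
tool_rot: [-3.142, 0.0, 2.502]
force: [0.0, 0.9, -0.2]
grip_width: 0.0853
finger_force: 0.0
```

apply_moves(linear=[[-0.17,-0.05,0.06],[-0.33,-0.1,0.11],[-0.5,-0.15,0.17],[-0.66,-0.2,0.22],[-0.83,-0.25,0.28]], delta_rot=[[0,0,0.017],[0,0,0.035],[0,0,0.052],[0,0,0.07],[0,0,0.087]])

```text
clock: 0.93
position: [0.379, 0.4222, 0.1749]
tool_rot: [3.141, -0.0, 2.32]
force: [0.5, -0.0, -0.0]
grip_width: 0.0854
finger_force: 0.0
```

apply_moves(linear=[[-0.17,-0.02,0.06],[-0.34,-0.04,0.11],[-0.52,-0.05,0.17],[-0.69,-0.07,0.22],[-0.86,-0.09,0.28]], delta_rot=[[0,0,0.017],[0,0,0.035],[0,0,0.052],[0,0,0.07],[0,0,0.087]])

```text
clock: 1.35
position: [0.4313, 0.3532, 0.1469]
tool_rot: [3.141, 0.0, 2.137]
force: [0.3, 0.5, -0.3]
grip_width: 0.085
finger_force: 0.0
```

apply_moves(linear=[[-0.2,0.01,0.07],[-0.4,0.03,0.14],[-0.6,0.04,0.21],[-0.87,0.06,0.28],[-0.87,0.06,0.28]], delta_rot=[[0,0,0.02],[0,0,0.04],[0,0,0.065],[0,0,0.087],[0,0,0.087]])

```text
clock: 1.77
position: [0.485, 0.2791, 0.118]
tool_rot: [-3.141, 0.003, 1.949]
force: [0.7, -1.2, 0.2]
grip_width: 0.0855
finger_force: 0.0
```

```bash
python3 - <<'E'
from h import *
p,R,s=pose(); print(p,s['tool_rot'],s['clock'],s['qpos'])
plan([.483,.284,.006],Rdown(1.962),2)
pp,d=grab('top','top1.png'); np.savez('top1.npz',p=pp,d=d)
pp,d=grab('scene'); np.savez('scene1.npz',p=pp,d=d)
for n in('top','scene'):
    Z=np.load(n+'1.npz'); X=cloud(n,Z['d'])
    # case/face points only
    q=(Z['d']>0)&(X[...,2]>.02)&(X[...,2]<.036)&(abs(X[...,0]-.515)<.06)&(X[...,1]>.16)&(X[...,1]<.235);P=X[q][:,:2]
    r=cv2.minAreaRect(P.astype(np.float32)); 
    a=np.array([-.3827,.924]);e=(P-[.502,.2377])@a; l=(P-[.502,.2377])@[.924,.3827]
    for lo in np.arange(-.07,0.0,.02):
        k=(e>lo)&(e<lo+.02)&(abs(l)<.03)
        if k.sum()>3: print(n,round(lo,3),k.sum(),np.round([l[k].min(),np.median(l[k]),l[k].max()],4))
E
```

```text
[0.48500321 0.27905697 0.11799656] [-3.14077112e+00  2.75132907e-03  1.94916727e+00] 1.7667 [-0.74301052  0.5755303   0.15817407  1.87716441 -0.1295611   0.70019948
 -0.13219139]
lin [0.03, 0.0, 0.56] rot [-0.0, 0.001, -0.003] rows>= 1.3
lin [0.03, 0.0, 0.56] rot [-0.0, 0.001, -0.003] rows>= 1.3
top -0.07 48 [-0.0172 -0.0052  0.0079]
top -0.05 20 [-0.0168 -0.0029  0.0079]
scene -0.07 47 [-0.014   0.0003  0.0113]
scene -0.05 50 [-0.0129  0.0017  0.0118]
scene -0.03 49 [-0.0153  0.001   0.0122]
scene -0.01 13 [-0.0151 -0.0041  0.0101]
```

apply_moves(linear=[[0.01,0,0.14],[0.02,0,0.28],[0.03,0,0.42],[0.04,0,0.56],[0.05,0,0.7]], delta_rot=[[0,0,-0.002],[0,0,-0.004],[0,0,-0.006],[0,0,-0.006],[0,0,-0.006]])

```text
clock: 2.28
position: [0.48, 0.2901, 0.0488]
tool_rot: [3.141, -0.001, 1.972]
force: [1.2, 1.1, -0.4]
grip_width: 0.0855
finger_force: 0.0
```

apply_moves(linear=[[0,0,0.14],[0,0,0.28],[0,0,0.36],[0,0,0.41],[0,0,0.41]], delta_rot=[[0,0,0],[0,0,0],[0,0,0],[0,0,0],[0,0,0]])

```text
clock: 2.7
position: [0.4799, 0.2893, 0.0077]
tool_rot: [-3.141, 0.0, 1.972]
force: [-0.2, -0.4, -0.5]
grip_width: 0.085
finger_force: 0.0
```

apply_moves(linear=[[0,0,0],[0,0,0],[0,0,0],[0,0,0],[0,0,0]], delta_rot=[[0,0,0],[0,0,0],[0,0,0],[0,0,0],[0,0,0]], gripper=-1, force=90)

```text
clock: 3.12
position: [0.4805, 0.2893, 0.0087]
tool_rot: [3.141, -0.0, 1.971]
force: [-4.3, -0.6, 31.1]
grip_width: 0.0257
finger_force: 29.7
```

apply_moves(linear=[[0,0,0],[0,0,0],[0,0,0],[0,0,0],[0,0,0]], delta_rot=[[0,0,0],[0,0,0],[0,0,0],[0,0,0],[0,0,0]])

```text
clock: 3.53
position: [0.4807, 0.2894, 0.0091]
tool_rot: [3.141, -0.0, 1.971]
force: [-1.6, -1.4, 11.4]
grip_width: 0.0238
finger_force: 88.6
```

apply_moves(linear=[[0,0,-0.05],[0,0,-0.15],[0,0,-0.3],[0,0,-0.45],[0,0,-0.6]], delta_rot=[[0,0,0],[0,0,0],[0,0,0],[0,0,0],[0,0,0]])

```text
clock: 3.95
position: [0.4804, 0.2891, 0.0696]
tool_rot: [3.141, -0.0, 1.971]
force: [0.4, -0.6, -1.5]
grip_width: 0.0241
finger_force: 87.8
```

apply_moves(linear=[[0,0,-0.2],[0,0,-0.4],[0,0,-0.6],[0,0,-0.8],[0,0,-1.0]], delta_rot=[[0,0,0],[0,0,0],[0,0,0],[0,0,0],[0,0,0]])

```text
clock: 4.37
position: [0.4802, 0.289, 0.1701]
tool_rot: [3.141, -0.0, 1.971]
force: [-0.4, 0.9, -1.7]
grip_width: 0.0241
finger_force: 87.8
```

```bash
python3 - <<'E'
from h import *
p,R,s=pose(); print(p,s['tool_rot'],s['clock'],s['force'],s['grip_width'])
# target: pin; hover pose
pin=np.array([.495,-.203,.127]); 
el=np.pi/4
for n in('top','scene'):
    pp,d=grab(n); np.savez(n+'2.npz',p=pp,d=d)
    X=cloud(n,d); L=R.inv().apply(X.reshape(-1,3)-p).reshape(X.shape)
    q=(d>0)&(abs(L[...,1])<.03)&(L[...,2]<.02)&(L[...,2]>-.04)&(L[...,0]>-.22)&(L[...,0]<.04)
    P=L[q]
    for lo in np.arange(-.2,.04,.015):
        k=(P[:,0]>lo)&(P[:,0]<lo+.015)
        if k.sum()>2: print(n,round(lo,3),k.sum(),'xmin/max',np.round([P[k,0].min(),P[k,0].max()],3),'y',np.round([P[k,1].min(),np.median(P[k,1]),P[k,1].max()],4),'z',np.round(np.percentile(P[k,2],[5,50,95]),4))
    # zoomed crop
    u,v=proj(n,p+R.apply([-.08,0,0])).astype(int); c=pp[max(v-40,0):v+40,max(u-55,0):u+55]
    cv2.imwrite(f'pics/c2{n}.png',cv2.resize(c,None,fx=5,fy=5,interpolation=cv2.INTER_CUBIC)[:,:,::-1]); print(u,v)
a=cv2.imread('pics/c2top.png');b=cv2.imread('pics/c2scene.png');h=min(a.shape[0],300);
cv2.imwrite('pics/c2.png',np.vstack([a[50:350],b[50:350]]) if a.shape[1]==b.shape[1] else b)
E
```

```text
[0.48022334 0.28900682 0.17011024] [ 3.14122771e+00 -1.21279115e-04  1.97125978e+00] 4.3667 [-0.44003665  0.85860156 -1.72908303] 0.024101548630584994
top -0.185 9 xmin/max [-0.184 -0.171] y [-0.0071 -0.0058 -0.0035] z [-0.0219 -0.0163 -0.0071]
top -0.17 10 xmin/max [-0.169 -0.156] y [-0.0067 -0.0043 -0.0019] z [-0.022  -0.0171 -0.0148]
top -0.155 9 xmin/max [-0.152 -0.14 ] y [-0.0071 -0.0045 -0.0012] z [-0.023  -0.0137 -0.0054]
top -0.14 39 xmin/max [-0.139 -0.125] y [-0.0174 -0.0047  0.0083] z [-0.0231 -0.0174 -0.0075]
top -0.125 51 xmin/max [-0.125 -0.11 ] y [-0.0163 -0.0058  0.0093] z [-0.023  -0.0187 -0.0072]
top -0.11 50 xmin/max [-0.11  -0.095] y [-0.0167 -0.0039  0.0096] z [-0.023  -0.0183 -0.0114]
top -0.095 50 xmin/max [-0.095 -0.08 ] y [-0.0161 -0.0036  0.0095] z [-0.0233 -0.0199 -0.0086]
top -0.08 9 xmin/max [-0.08  -0.077] y [-0.0088  0.0014  0.0086] z [-0.0224 -0.0205 -0.0154]
314 197
scene -0.2 3 xmin/max [-0.187 -0.186] y [-0.002  -0.0011  0.0012] z [-0.0127 -0.0112 -0.0109]
scene -0.185 15 xmin/max [-0.184 -0.171] y [-0.0033 -0.0006  0.0007] z [-0.0218 -0.0192 -0.009
[... 562 characters left out ...]
41 -0.0216 -0.0039]
scene -0.08 50 xmin/max [-0.08  -0.065] y [-0.0094  0.0093  0.0156] z [-0.0245 -0.0219 -0.0061]
scene -0.065 42 xmin/max [-0.064 -0.05 ] y [-0.0088  0.0075  0.016 ] z [-0.0249 -0.0218 -0.0034]
scene -0.05 51 xmin/max [-0.05  -0.035] y [-0.0107  0.0089  0.0157] z [-0.0252 -0.0212 -0.0045]
scene -0.035 45 xmin/max [-0.035 -0.021] y [-0.0094  0.0085  0.0163] z [-0.0238 -0.0215 -0.006 ]
scene -0.02 107 xmin/max [-0.02  -0.005] y [-0.023   0.0113  0.0297] z [-0.0369 -0.0228 -0.0075]
scene -0.005 51 xmin/max [-0.005  0.009] y [-0.023   0.0017  0.0291] z [-0.0377 -0.0237 -0.0163]
scene 0.01 15 xmin/max [0.01  0.018] y [-0.0112 -0.0062  0.0031] z [-0.037  -0.0228 -0.0202]
313 172
```

View pics/c2.png

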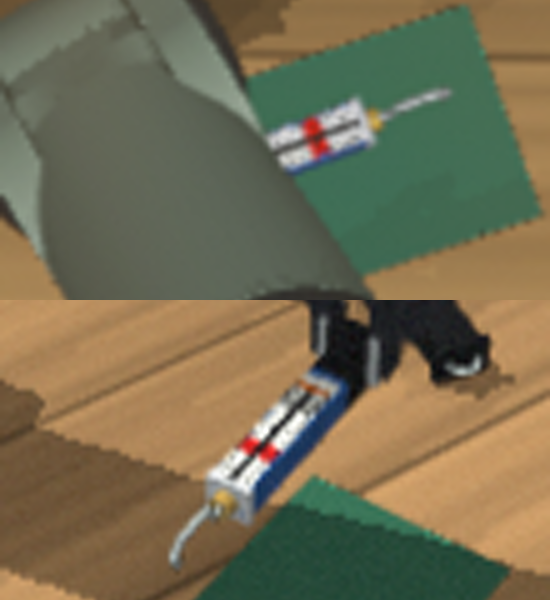

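```bash
cat >> h.py <<'E'
S=np.array([-.1785,-.002,-.007]); M=S+[.011,0,0]
def tcp_for(pt,R,L): return np.asarray(pt)-R.apply(L)
E
python3 - <<'E'
from h import *
# pin measurement: brass head centroid in both views, pin-metal line
import numpy as np
rays=[]
for n,(u0,u1,v0,v1) in(('top',(446,462,196,208)),('scene',(164,182,247,262))):
    Z=np.load(n+'0.npz')['p']; hs=cv2.cvtColor(Z,cv2.COLOR_RGB2HSV)
    for v in range(v0,v1): print(n,v,' '.join('%3d/%3d/%3d'%tuple(hs[v,u]) for u in range(u0,u1))) if n=='scene' else 0
X=np.load('scene0.npz');Y=cloud('scene',X['d']);
for v in range(247,262): print(v,[tuple((Y[v,u]*1000).astype(int)) for u in range(166,181,2)])
print('top rays at .131',[np.round(ray('top',454.2,v,.131),4)[:2] for v in(203,204.5,206,208,209.5)])
pin=np.array([.495,-.203,.127]);R=Rpull(np.pi/4);bz=-R.as_matrix()[:,2]
P=tcp_for(pin,R,M)+bz*.06; print('hover TCP',P)
plan(P,R,5)
E
```

```text
scene 247  85/ 10/153 110/ 15/ 99  94/ 19/109 112/ 23/124 115/ 19/ 80 110/ 12/ 64 130/ 12/ 64  95/ 30/ 51 110/ 28/ 55 105/ 19/ 55 105/ 36/ 56 114/ 23/ 55 125/ 28/ 55 125/ 30/ 51 115/ 28/ 54 133/ 35/ 51 110/ 29/ 53 105/ 27/ 57
scene 248  99/ 10/176 110/ 14/109 103/ 23/102 110/ 19/ 81  90/ 12/ 86  90/ 13/140  77/ 16/109 111/ 29/ 62  90/ 12/ 44 135/ 22/ 47 120/ 20/ 52 105/ 32/ 48 105/ 41/ 50 110/ 31/ 50 113/ 22/ 47 120/ 35/ 51 140/ 16/ 49  96/ 27/ 47
scene 249  90/  6/174 108/ 10/132  99/ 21/ 84 105/ 18/ 56  86/ 17/122  84/ 11/223  84/ 13/194  90/  9/108  95/ 27/ 57 110/ 31/ 50 113/ 20/ 50 113/ 20/ 51 115/ 33/ 46 113/ 23/ 44 110/ 32/ 48 105/ 21/ 48 116/ 43/ 47 120/ 35/ 44
scene 250  85/  9/177  96/ 10/131  95/ 18/ 83 120/ 17/ 61  80/ 20/117  85/ 14/196  83/ 10/222  80/ 17/184  90/ 17/105 113/ 18/ 56 115/ 27/ 57  90/ 17/ 46 126/ 25/ 51 108/ 27/ 48 102/ 27/ 47 100/ 17/ 46  95/ 29/ 52 120/ 11/ 46
scene 251  90/  7/179  95/  9/178 102/ 12/108 100/ 35/ 66 102/ 16/ 80  78/ 15/175  79/ 15/193  79/ 16/218  82/ 15/182  90/ 10/106  18/ 49/ 78  19/ 82/ 84  20/ 71/ 75 114/ 23/ 55 120/  5/ 54 108/ 2
[... 7874 characters left out ...]
.int64(475), np.int64(-202), np.int64(59)), (np.int64(476), np.int64(-198), np.int64(56)), (np.int64(479), np.int64(-194), np.int64(57)), (np.int64(462), np.int64(-187), np.int64(30))]
top rays at .131 [array([ 0.5062, -0.203 ]), array([ 0.5016, -0.2028]), array([ 0.4971, -0.2027]), array([ 0.491 , -0.2025]), array([ 0.4865, -0.2024])]
hover TCP [ 0.48631    -0.12247914  0.28291705]
lin [-0.76, -0.31, -0.22] rot [-0.01, 0.074, 0.024] rows>= 2.0
lin [-0.73, -0.27, -0.35] rot [-0.01, 0.074, 0.024] rows>= 2.0
lin [-0.68, -0.22, -0.46] rot [-0.01, 0.074, 0.024] rows>= 2.0
lin [-0.61, -0.18, -0.57] rot [-0.01, 0.074, 0.024] rows>= 2.0
lin [-0.52, -0.14, -0.66] rot [-0.01, 0.074, 0.024] rows>= 2.0
```

apply_moves(linear=[[-0.15,-0.06,-0.04],[-0.3,-0.12,-0.09],[-0.46,-0.19,-0.13],[-0.61,-0.25,-0.18],[-0.76,-0.31,-0.22]], delta_rot=[[-0.002,0.015,0.005],[-0.004,0.03,0.01],[-0.006,0.044,0.014],[-0.008,0.059,0.019],[-0.01,0.074,0.024]])

```text
clock: 4.88
position: [0.4811, 0.2063, 0.1906]
tool_rot: [3.124, -0.157, 1.922]
force: [0.6, 0.3, -1.5]
grip_width: 0.0237
finger_force: 87.9
```

apply_moves(linear=[[-0.15,-0.05,-0.07],[-0.29,-0.11,-0.14],[-0.44,-0.16,-0.21],[-0.58,-0.22,-0.28],[-0.73,-0.27,-0.35]], delta_rot=[[-0.002,0.015,0.005],[-0.004,0.03,0.01],[-0.006,0.044,0.014],[-0.008,0.059,0.019],[-0.01,0.074,0.024]])

```text
clock: 5.3
position: [0.4818, 0.1241, 0.2134]
tool_rot: [3.115, -0.313, 1.874]
force: [0.0, 0.4, -1.8]
grip_width: 0.0244
finger_force: 87.9
```

apply_moves(linear=[[-0.14,-0.04,-0.09],[-0.27,-0.09,-0.18],[-0.41,-0.13,-0.28],[-0.54,-0.18,-0.37],[-0.68,-0.22,-0.46]], delta_rot=[[-0.002,0.015,0.005],[-0.004,0.03,0.01],[-0.006,0.044,0.014],[-0.008,0.059,0.019],[-0.01,0.074,0.024]])

```text
clock: 5.72
position: [0.4831, 0.0421, 0.2358]
tool_rot: [3.112, -0.47, 1.824]
force: [0.3, -0.4, -1.0]
grip_width: 0.0242
finger_force: 87.9
```

```bash
python3 - <<'E'
from h import *
p,R,s=pose(); print(p,s['tool_rot'],s['clock'],s['qpos'])
R=Rpull(np.pi/4);bz=-R.as_matrix()[:,2]
plan(tcp_for([.497,-.203,.127],R,M)+bz*.06,R,2)
E
```

```text
[0.48313903 0.04212406 0.23575012] [ 3.11239277 -0.46951753  1.82431485] 5.7167 [ 0.02417506  0.39840892  0.08188441  1.90732634 -0.55991019  1.05691092
  0.68314108]
lin [-0.61, -0.16, -0.58] rot [-0.01, 0.075, 0.025] rows>= 2.1
lin [-0.52, -0.12, -0.67] rot [-0.01, 0.075, 0.025] rows>= 2.1
```

apply_moves(linear=[[-0.12,-0.03,-0.12],[-0.24,-0.06,-0.23],[-0.37,-0.1,-0.35],[-0.49,-0.13,-0.46],[-0.61,-0.16,-0.58]], delta_rot=[[-0.002,0.015,0.005],[-0.004,0.03,0.01],[-0.006,0.045,0.015],[-0.008,0.06,0.02],[-0.01,0.075,0.025]])

```text
clock: 6.13
position: [0.4863, -0.0402, 0.2594]
tool_rot: [3.122, -0.628, 1.767]
force: [1.0, 0.7, -2.1]
grip_width: 0.024
finger_force: 87.9
```

apply_moves(linear=[[-0.13,-0.03,-0.17],[-0.26,-0.06,-0.34],[-0.39,-0.09,-0.5],[-0.52,-0.12,-0.67],[-0.52,-0.12,-0.67]], delta_rot=[[-0.002,0.019,0.006],[-0.005,0.038,0.012],[-0.008,0.056,0.018],[-0.01,0.075,0.025],[-0.01,0.075,0.025]])

```text
clock: 6.55
position: [0.4889, -0.1263, 0.2822]
tool_rot: [-3.136, -0.784, 1.693]
force: [-0.9, -1.1, -1.8]
grip_width: 0.024
finger_force: 87.9
```

```bash
python3 - <<'E'
from h import *
import time
p0,_=grab('scene')
p,R,s=pose(); print(p,s['tool_rot'],s['clock'],s['qpos'],s['force'])
crops=[]
for n in('top','scene'):
    pp,d=grab(n); np.savez(n+'3.npz',p=pp,d=d)
    p,R,s=pose()
    X=cloud(n,d); L=R.inv().apply(X.reshape(-1,3)-p).reshape(X.shape)
    q=(d>0)&(abs(L[...,1])<.02)&(L[...,2]<.02)&(L[...,2]>-.035)&(L[...,0]>-.22)&(L[...,0]<.0)
    P=L[q]
    for lo in np.arange(-.2,-.06,.015):
        k=(P[:,0]>lo)&(P[:,0]<lo+.015)
        if k.sum()>2: print(n,round(lo,3),k.sum(),np.round([P[k,0].min(),P[k,0].max()],3),'y',np.round([P[k,1].min(),np.median(P[k,1]),P[k,1].max()],4),'z',np.round(np.percentile(P[k,2],[5,50,95]),4))
    u,v=proj(n,[.497,-.203,.15]).astype(int); crops.append(cv2.resize(pp[v-40:v+40,u-50:u+50],None,fx=4,fy=4,interpolation=cv2.INTER_CUBIC))
cv2.imwrite('pics/c3.png',np.hstack(crops)[:,:,::-1])
R0=Rpull(np.pi/4); print('ideal offset of mouth->pin in tool frame',R.inv().apply(np.array([.497,-.203,.127])-(p+R.apply(M))), (R.inv()*R0).as_rotvec())
E
```

```text
[ 0.48910198 -0.12414193  0.28209396] [-3.13736431 -0.7838013   1.69569127] 6.6 [ 0.40833292  0.57954625  0.14266601  1.64044502 -0.65925398  1.51815427
  0.9176955 ] [ 0.60048172 -0.25554242 -2.17138664]
top -0.14 7 [-0.138 -0.127] y [-0.0176 -0.0169 -0.0162] z [-0.019  -0.0062  0.0066]
top -0.125 9 [-0.124 -0.11 ] y [-0.0174 -0.0169 -0.0141] z [-0.02   -0.0186 -0.0027]
top -0.11 8 [-0.11  -0.096] y [-0.0171 -0.0165 -0.0142] z [-0.0215 -0.0173 -0.0067]
top -0.095 6 [-0.093 -0.085] y [-0.0167 -0.0049  0.0075] z [-0.0207 -0.0187 -0.0139]
top -0.08 7 [-0.079 -0.068] y [0.0017 0.007  0.0073] z [-0.0214 -0.0192 -0.0183]
top -0.065 12 [-0.064 -0.052] y [-0.0018  0.0033  0.0099] z [-0.0213 -0.0203 -0.0181]
scene -0.185 22 [-0.185 -0.172] y [-0.0053 -0.0021 -0.0001] z [-0.017  -0.0117 -0.0011]
scene -0.17 16 [-0.169 -0.156] y [-0.0042 -0.0028  0.0017] z [-0.0195 -0.0168 -0.0143]
scene -0.155 20 [-0.154 -0.14 ] y [-0.0054 -0.0011  0.0034] z [-0.0182 -0.0105 -0.0051]
scene -0.14 61 [-0.14  -0.125] y [-0.0159  0.0067  0.0129] z [-0.0207 -0.0177  0.0015]
scene -0.125 96 [-0.125 -0.11 ] y [-0.0129  0.009   0.0138] z [-0.021  -0.0175  0.0016]
scene -0.11 91 [-0.11  -0.095] y [-0.0136  0.0086  0.0132] z [-0.0207 -0.0179  0.0008]
scene -0.095 88 [-0.095 -0.08 ] y [-0.0122  0.0098  0.0133] z [-0.0202 -0.0178  0.0005]
scene -0.08 98 [-0.08  -0.065] y [-0.0123  0.0088  0.0139] z [-0.021  -0.0179  0.0004]
scene -0.065 92 [-0.065 -0.05 ] y [-0.0107  0.0111  0.0144] z [-0.021  -0.0177  0.0001]
ideal offset of mouth->pin in tool frame [-0.00032667 -0.0007956   0.05932224] [-0.00100512  0.00129605 -0.00159628]
```

View pics/c3.png

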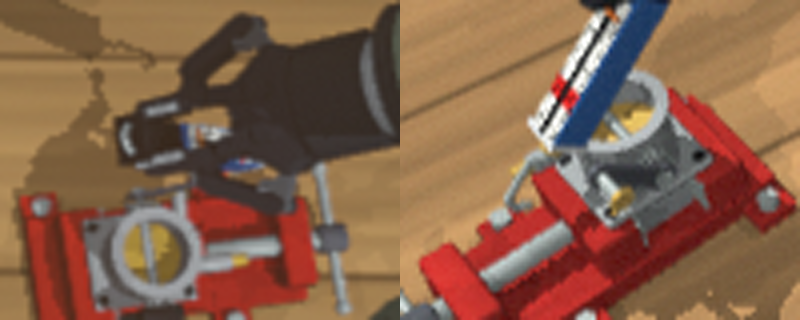

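apply_moves(linear=[[0,-0.01,0.08],[0,-0.01,0.16],[0,-0.01,0.24],[0,-0.01,0.32],[0,-0.01,0.36]], delta_rot=[[0,0,0],[0,0,0],[0,0,0],[0,0,0],[0,0,0]])

```text
clock: 7.12
position: [0.4848, -0.095, 0.2566]
tool_rot: [-3.139, -0.785, 1.702]
force: [-0.5, -0.5, -1.1]
grip_width: 0.0244
finger_force: 88.0
```

apply_moves(linear=[[0,0,0.03],[0,0,0.06],[0,0,0.09],[0,0,0.11],[0,0,0.13]], delta_rot=[[0,0,0],[0,0,0],[0,0,0],[0,0,0],[0,0,0]])

```text
clock: 7.53
position: [0.4839, -0.0875, 0.2481]
tool_rot: [-3.14, -0.784, 1.701]
force: [0.1, -0.0, -2.9]
grip_width: 0.0241
finger_force: 88.0
```

```bash
python3 - <<'E'
from h import *
pp,d=grab('scene'); np.savez('scene4.npz',p=pp,d=d)
p,R,s=pose(); print(p,s['tool_rot'],s['force'],s['clock'])
print(R.inv().apply(np.array([.497,-.203,.127])-(p+R.apply(M))), (R.inv()*Rpull(np.pi/4)).as_rotvec())
u,v=proj('scene',[.497,-.203,.14]).astype(int)
cv2.imwrite('pics/c4.png',cv2.resize(pp[v-30:v+30,u-40:u+40],None,fx=8,fy=8,interpolation=cv2.INTER_CUBIC)[:,:,::-1])
E
```

```text
[ 0.48381619 -0.08717707  0.24790248] [-3.13946146 -0.78403641  1.70125189] [ 0.41292675  0.53925784 -1.40905305] 7.5833
[-4.02588133e-04  1.19071344e-05  1.03078876e-02] [-0.00089593  0.00136044 -0.00123839]
```

View pics/c4.png

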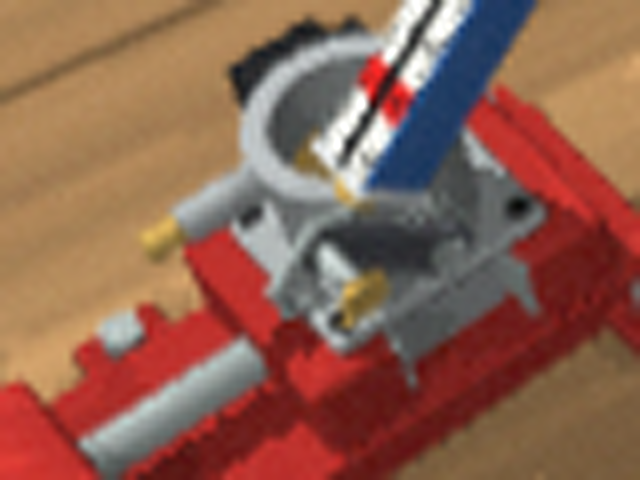

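```bash
python3 - <<'E'
from h import *
Z=np.load('scene4.npz');X=cloud('scene',Z['d']); p,R,s=pose()
L=R.inv().apply(X.reshape(-1,3)-p).reshape(X.shape)*1000
u0,v0=proj('scene',[.497,-.203,.14]).astype(int)
for v in range(v0-7,v0+10): print(v,' '.join('%4d,%3d,%3d'%tuple(L[v,u]) for u in range(u0-9,u0+8)))
E
```

```text
241 -183,-67, 20 -183,-67, 22 -174,-54, 12 -172,-51, 12 -170,-49, 14 -169,-47, 14 -167,-45, 15 -165,-42, 15 -165,-41, 18 -163,-39, 19 -163,-40, 22 -138, -3,-13 -134,  2,-17 -131,  6,-18 -130,  7,-16 -127, 11,-18 -127, 11,-14
242 -185,-65, 19 -184,-64, 22 -185,-66, 27 -174,-50, 13 -171,-46, 12 -171,-46, 15 -170,-45, 17 -168,-42, 17 -167,-41, 19 -165,-38, 19 -163,-36, 19 -140, -2,-13 -139,  0,-12 -132,  9,-20 -130, 12,-20 -131, 10,-15 -130, 12,-14
243 -187,-64, 20 -188,-65, 24 -205,-91, 54 -183,-58, 23 -179,-53, 21 -172,-43, 13 -171,-42, 16 -169,-39, 15 -168,-38, 17 -166,-36, 18 -166,-34, 20 -164,-33, 21 -141,  0,-11 -140,  2,-10 -138,  4,-10 -134, 10,-13 -133, 10,-11
244 -209,-92, 50 -206,-87, 48 -204,-85, 50 -205,-86, 54 -182,-54, 23 -180,-50, 22 -178,-47, 23 -176,-44, 23 -174,-42, 24 -173,-41, 26 -171,-38, 25 -147, -4, -7 -143,  1,-10 -144,  0, -6 -142,  2, -6 -141,  3, -4 -166,-32, 37
245 -208,-85, 45 -208,-85, 49 -205,-81, 47 -205,-82, 51 -190,-60, 32 -185,-52, 27 -183,-51, 28 -181,-47, 27 -149, -2,-17 -149, -2,-13 -147,  0,-13 -149, -2, -8 -147,  0, -7 -169,-31, 30 -169,-32, 33 -
[... 2025 characters left out ...]
-166, 10,  5 -164, 12,  6
255 -227,-67, 45 -224,-64, 44 -222,-61, 44 -177,  0,-16 -178, -1,-12 -215,-51, 43 -213,-49, 44 -180, -4,  0 -179, -2,  0 -209,-43, 47 -207,-40, 48 -170,  9, -3 -166, 14, -6 -166, 13, -2 -167, 13,  0 -166, 13,  3 -167, 13,  7
256 -228,-65, 44 -225,-60, 42 -225,-60, 46 -182, -3,-12 -181, -1,-10 -182, -2, -6 -181, -1, -5 -180,  0, -3 -180,  0,  0 -210,-40, 46 -209,-39, 49 -172,  9, -2 -170, 12, -2 -171, 12,  1 -170, 13,  2 -172, 10,  9 -169, 14,  8
257 -226,-58, 38 -226,-58, 41 -226,-58, 45 -225,-55, 45 -184, -1, -9 -184, -2, -5 -184, -2, -2 -214,-42, 44 -214,-41, 46 -211,-37, 45 -211,-37, 48 -208,-33, 47 -173, 12,  0 -174, 11,  3 -172, 13,  3 -201,-24, 51 -203,-26, 56
```

apply_moves(linear=[[0,0,0.025],[0,0,0.05],[0,0,0.075],[0,0,0.1],[0,0,0.1]], delta_rot=[[0,0,0],[0,0,0],[0,0,0],[0,0,0],[0,0,0]])

```text
clock: 8.0
position: [0.4828, -0.08, 0.2408]
tool_rot: [-3.139, -0.784, 1.701]
force: [0.4, -0.0, -1.9]
grip_width: 0.024
finger_force: 88.0
```

apply_moves(linear=[[0.02,0,0],[0.04,0,0],[0.06,0,0],[0.08,0,0],[0.1,0,0]], delta_rot=[[0,0,0],[0,0,0],[0,0,0],[0,0,0],[0,0,0]])

```text
clock: 8.42
position: [0.4821, -0.0734, 0.2484]
tool_rot: [-3.14, -0.783, 1.702]
force: [0.3, -1.3, -2.0]
grip_width: 0.0241
finger_force: 87.9
```

apply_moves(linear=[[0.04,0,0],[0.08,0,0],[0.12,0,0],[0.16,0,0],[0.2,0,0]], delta_rot=[[0,0,0],[0,0,0],[0,0,0],[0,0,0],[0,0,0]])

```text
clock: 8.83
position: [0.4802, -0.0594, 0.2625]
tool_rot: [-3.14, -0.783, 1.701]
force: [1.2, -4.8, -5.5]
grip_width: 0.0241
finger_force: 87.9
```

```bash
cat >> h.py <<'E'
pin0=np.array([.497,-.203,.127]); a45=np.pi/4
shaft=pin0-.05*(-np.sin(a45)*hv+np.cos(a45)*up)
def pinat(th): return shaft+.05*(-np.sin(a45-th)*hv+np.cos(a45-th)*up)
def pullpose(th,l):
    R=Rpull(a45-th); return pinat(th)-R.apply(S)+R.as_matrix()[:,0]*l,R
def look(name=None):
    F=[];
    for i in range(3):
        pp,d=grab('scene'); p,R,s=pose(); F.append(R.inv().apply(np.array(s['force'])+[0,0,1.5]))
    L=R.inv().apply(cloud('scene',d).reshape(-1,3)-p).reshape(400,640,3)*1000
    hs=cv2.cvtColor(pp,cv2.COLOR_RGB2HSV)
    q=(d>0)&(abs(L[...,1])<20)&(L[...,2]<-8)&(L[...,2]>-30)&(L[...,0]>-140)&(L[...,0]<-20)
    rd=q&((hs[...,0]<5)|(hs[...,0]>174))&(hs[...,1]>160); og=q&(hs[...,0]>=6)&(hs[...,0]<=16)&(hs[...,1]>130)
    for k,m in(('band',rd),('pointer',og)): print(k,m.sum(),np.round(np.percentile(L[m][:,0],[5,50,95]),1) if m.sum() else '')
    # hook wire: smallest x
    h=(d>0)&(abs(L[...,1]+1)<4)&(L[...,2]<4)&(L[...,2]>-20)&(L[...,0]<-150)&(L[...,0]>-290)
    if h.sum(): print('hook xmin',np.sort(L[h][:,0])[:6].round(1))
    print('force tool',np.round(F,1).tolist(),'mean',np.mean(F,0).round(2),s['clock'],p,s['tool_rot'])
    if name:
        c=pp[int(proj('scene',pin0)[1])-75:][:105,130:250]; cv2.imwrite('pics/'+name,cv2.resize(c,None,fx=5,fy=5,interpolation=cv2.INTER_CUBIC)[:,:,::-1])
    return p,R,s
E
python3 - <<'E'
from h import *
p,R,s=look('c5.png')
P,_=pullpose(0,0); print('along-pull beyond seat(mm)',R.inv().apply(p-P)*1000)
E
```

```text
band 23 [-105.8 -100.8  -97.3]
pointer 7 [-67.3 -65.1 -64.4]
hook xmin [-205.1 -204.  -203.7 -201.8 -200.3 -199.8]
force tool [[-5.1, 0.4, -0.9], [-5.8, -0.2, 0.2], [-5.8, 1.4, -0.7]] mean [-5.55  0.54 -0.45] 8.9833 [ 0.48020999 -0.05947797  0.26240707] [-3.14009853 -0.78325132  1.70167162]
along-pull beyond seat(mm) [19.41102992  0.25680124 -0.62424635]
```

View pics/c5.png

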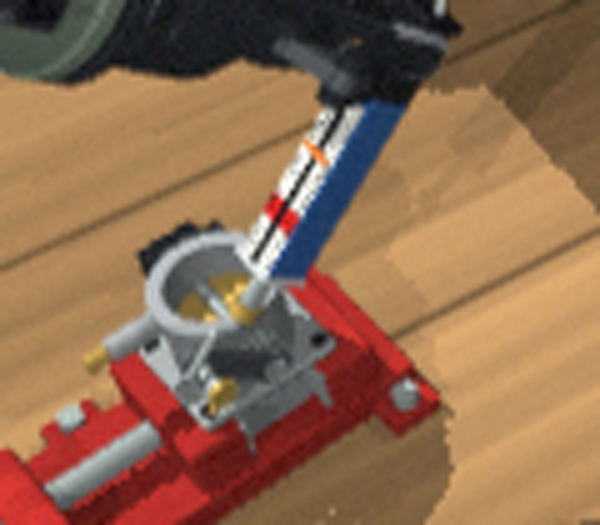

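apply_moves(linear=[[0.04,0,0],[0.08,0,0],[0.12,0,0],[0.16,0,0],[0.2,0,0]], delta_rot=[[0,0,0],[0,0,0],[0,0,0],[0,0,0],[0,0,0]])

```text
clock: 9.4
position: [0.4784, -0.0459, 0.2761]
tool_rot: [-3.139, -0.783, 1.7]
force: [1.5, -6.2, -7.3]
grip_width: 0.024
finger_force: 87.7
```

```bash
python3 - <<'E'
from h import *
p,R,s=look()
P,_=pullpose(0,0); print('along-pull beyond seat(mm)',R.inv().apply(p-P)*1000)
E
```

```text
band 21 [-105.  -102.   -97.9]
pointer 7 [-82.5 -80.6 -79.3]
hook xmin [-219.  -218.3 -216.5 -216.4 -215.1 -214.9]
force tool [[-9.1, 0.8, -1.2], [-9.5, 0.8, 0.1], [-8.9, 0.9, -0.3]] mean [-9.15  0.83 -0.47] 9.55 [ 0.47840562 -0.04589312  0.27612586] [-3.1397203  -0.78263704  1.70088713]
along-pull beyond seat(mm) [38.80161203  0.21914186 -0.69996276]
```

```bash
python3 - <<'E'
from h import *
P,R=pullpose(.2,.046); plan(P,R,2)
E
```

```text
lin [0.06, -0.0, 0.23] rot [-0.0, -0.047, -0.0] rows>= 0.8
lin [0.08, -0.0, 0.22] rot [-0.0, -0.047, -0.0] rows>= 0.8
```

apply_moves(linear=[[0.01,0,0.05],[0.02,0,0.09],[0.04,0,0.14],[0.05,0,0.18],[0.06,0,0.23]], delta_rot=[[0,-0.009,0],[0,-0.019,0],[0,-0.028,0],[0,-0.038,0],[0,-0.047,0]])

```text
clock: 9.97
position: [0.4758, -0.0259, 0.2639]
tool_rot: [-3.14, -0.683, 1.701]
force: [2.6, -8.8, -8.2]
grip_width: 0.0239
finger_force: 87.8
```

apply_moves(linear=[[0.02,0,0.05],[0.03,0,0.09],[0.05,0,0.13],[0.06,0,0.18],[0.08,0,0.22]], delta_rot=[[0,-0.009,0],[0,-0.019,0],[0,-0.028,0],[0,-0.038,0],[0,-0.047,0]])

```text
clock: 10.38
position: [0.4731, -0.0062, 0.2517]
tool_rot: [-3.14, -0.584, 1.701]
force: [3.0, -10.4, -7.6]
grip_width: 0.0242
finger_force: 87.6
```

```bash
python3 - <<'E'
from h import *
from scipy.optimize import brentq
p,R,s=look()
sp=p+R.apply(S)
for th in (.1,.15,.2,.25,.3): 
    v=R.inv().apply(pinat(th)-sp)*1000; print(th,'pin rel seat',v.round(1))
P,Q=pullpose(.28,.056); print('to .28/.056'); plan(P,Q,1)
E
```

```text
band 25 [-106.2 -101.   -97.4]
pointer 11 [-95.7 -93.9 -92.4]
hook xmin [-231.9 -231.8 -230.6 -228.9 -228.5 -227.4]
force tool [[-11.7, 1.9, -0.3], [-13.3, 1.3, -1.3], [-13.4, 0.1, -1.1]] mean [-12.84   1.09  -0.9 ] 10.5333 [ 0.47305016 -0.00585953  0.25201487] [-3.14026543 -0.58481687  1.70170443]
0.1 pin rel seat [-51.2  -0.    0.9]
0.15 pin rel seat [-48.7  -0.    0.7]
0.2 pin rel seat [-46.2  -0.    0.6]
0.25 pin rel seat [-43.7  -0.    0.7]
0.3 pin rel seat [-41.2  -0.    0.9]
to .28/.056
lin [0.13, -0.0, 0.19] rot [-0.0, -0.038, -0.001] rows>= 0.6
```

```bash
python3 - <<'E'
from h import *
P,Q=pullpose(.21,.056); plan(P,Q,1)
E
```

```text
lin [0.1, -0.0, 0.03] rot [-0.0, -0.004, -0.001] rows>= 0.3
```

apply_moves(linear=[[0.02,0,0.006],[0.04,0,0.01],[0.06,0,0.02],[0.08,0,0.02],[0.1,0,0.03]], delta_rot=[[0,-0.001,0],[0,-0.002,0],[0,-0.002,0],[0,-0.003,0],[0,-0.004,0]])

```text
clock: 10.95
position: [0.472, 0.0033, 0.255]
tool_rot: [-3.14, -0.576, 1.701]
force: [3.0, -12.0, -8.5]
grip_width: 0.0237
finger_force: 87.6
```

```bash
python3 - <<'E'
from h import *
p,R,s=look('c6.png')
sp=p+R.apply(S)
for th in (.15,.2,.25): print(th,'pin rel seat',(R.inv().apply(pinat(th)-sp)*1000).round(1))
E
```

```text
band 17 [-106.8 -103.8  -96.9]
pointer 10 [-102.  -100.3  -99.1]
hook xmin [-241.3 -239.5 -238.6 -237.1 -236.2 -235.4]
force tool [[-14.1, 0.6, -0.7], [-13.4, 1.5, -0.8], [-15.0, 1.3, -0.9]] mean [-14.17   1.14  -0.79] 11.1 [0.47190906 0.00334864 0.25494971] [-3.14037641 -0.57609482  1.70086601]
0.15 pin rel seat [-58.1   0.1   0.1]
0.2 pin rel seat [-55.6   0.1  -0. ]
0.25 pin rel seat [-53.1   0.1   0. ]
```

View pics/c6.png

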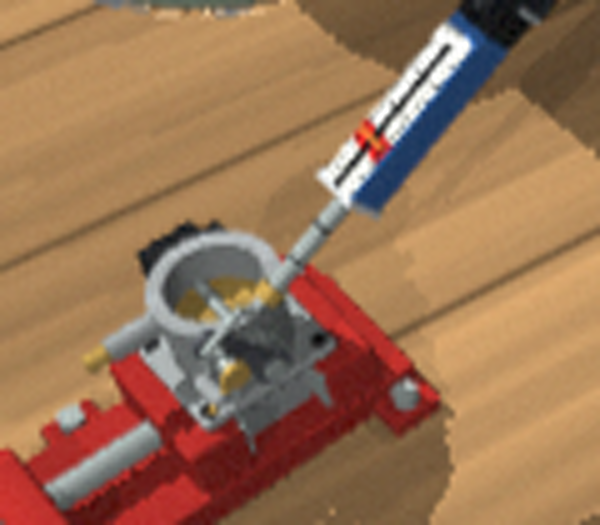

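apply_moves(linear=[[0,0,0],[0,0,0],[0,0,0],[0,0,0],[0,0,0]], delta_rot=[[0,0,0],[0,0,0],[0,0,0],[0,0,0],[0,0,0]])

```text
clock: 11.52
position: [0.4719, 0.0032, 0.2549]
tool_rot: [-3.14, -0.576, 1.701]
force: [2.6, -11.5, -9.6]
grip_width: 0.0242
finger_force: 87.6
```

apply_moves(linear=[[0,0,0],[0,0,0],[0,0,0],[0,0,0],[0,0,0]], delta_rot=[[0,0,0],[0,0,0],[0,0,0],[0,0,0],[0,0,0]])

```text
clock: 11.93
position: [0.4719, 0.0032, 0.2549]
tool_rot: [-3.14, -0.576, 1.701]
force: [2.5, -12.0, -8.5]
grip_width: 0.0239
finger_force: 87.6
```

apply_moves(linear=[[0,0,0],[0,0,0],[0,0,0],[0,0,0],[0,0,0]], delta_rot=[[0,0,0],[0,0,0],[0,0,0],[0,0,0],[0,0,0]])

```text
clock: 12.35
position: [0.4719, 0.0032, 0.2549]
tool_rot: [-3.14, -0.576, 1.701]
force: [1.6, -13.1, -7.3]
grip_width: 0.024
finger_force: 87.6
```

apply_moves(linear=[[0,0,0],[0,0,0],[0,0,0],[0,0,0],[0,0,0]], delta_rot=[[0,0,0],[0,0,0],[0,0,0],[0,0,0],[0,0,0]])

```text
clock: 12.77
position: [0.4719, 0.0032, 0.2549]
tool_rot: [-3.14, -0.576, 1.701]
force: [2.8, -12.3, -8.3]
grip_width: 0.0242
finger_force: 87.6
```

apply_moves(linear=[[0,0,0],[0,0,0],[0,0,0],[0,0,0],[0,0,0]], delta_rot=[[0,0,0],[0,0,0],[0,0,0],[0,0,0],[0,0,0]])

```text
clock: 13.18
position: [0.4719, 0.0032, 0.2549]
tool_rot: [-3.14, -0.576, 1.701]
force: [3.2, -12.2, -8.8]
grip_width: 0.0235
finger_force: 87.6
```

apply_moves(linear=[[0,0,0],[0,0,0],[0,0,0],[0,0,0],[0,0,0]], delta_rot=[[0,0,0],[0,0,0],[0,0,0],[0,0,0],[0,0,0]])

```text
clock: 13.6
position: [0.472, 0.0032, 0.2549]
tool_rot: [-3.14, -0.576, 1.701]
force: [2.6, -12.5, -8.3]
grip_width: 0.0243
finger_force: 87.6
```

```bash
python3 - <<'E'
from h import *
look()
q=plan(*pullpose(.1,.034),2)
q=plan(*pullpose(0,.014),2,q)
q=plan(*pullpose(0,-.009),2,q)
E
```

```text
band 14 [-105.9 -103.7  -98.5]
pointer 10 [-101.4 -100.5  -99.1]
hook xmin [-240.6 -239.8 -238.6 -237.9 -237.4 -235.5]
force tool [[-14.6, 1.7, -1.5], [-14.4, 1.1, -1.0], [-14.9, 1.9, -1.4]] mean [-14.62   1.56  -1.33] 13.75 [0.47194166 0.00316228 0.25487125] [-3.14031342 -0.57608893  1.70059922]
lin [-0.13, -0.0, -0.11] rot [0.0, 0.026, -0.0] rows>= 0.4
lin [-0.13, -0.0, -0.12] rot [0.0, 0.026, -0.0] rows>= 0.4
lin [-0.13, -0.0, -0.1] rot [0.0, 0.024, -0.0] rows>= 0.4
lin [-0.12, 0.0, -0.1] rot [-0.0, 0.024, -0.0] rows>= 0.4
lin [-0.12, -0.0, 0.0] rot [0.0, 0.0, 0.0] rows>= 0.3
lin [-0.12, -0.0, 0.0] rot [0.0, 0.0, 0.0] rows>= 0.3
```

apply_moves(linear=[[-0.03,0,-0.02],[-0.05,0,-0.04],[-0.08,0,-0.07],[-0.1,0,-0.09],[-0.13,0,-0.11]], delta_rot=[[0,0.005,0],[0,0.01,0],[0,0.016,0],[0,0.021,0],[0,0.026,0]])

```text
clock: 14.17
position: [0.4742, -0.0135, 0.2571]
tool_rot: [-3.14, -0.631, 1.701]
force: [2.3, -10.7, -7.0]
grip_width: 0.0244
finger_force: 87.8
```

apply_moves(linear=[[-0.03,0,-0.02],[-0.05,0,-0.05],[-0.08,0,-0.07],[-0.1,0,-0.1],[-0.13,0,-0.12]], delta_rot=[[0,0.005,0],[0,0.01,0],[0,0.016,0],[0,0.021,0],[0,0.026,0]])

```text
clock: 14.58
position: [0.4765, -0.0306, 0.2593]
tool_rot: [-3.14, -0.686, 1.701]
force: [1.8, -8.2, -7.0]
grip_width: 0.0239
finger_force: 87.9
```

apply_moves(linear=[[-0.03,0,-0.02],[-0.05,0,-0.04],[-0.08,0,-0.06],[-0.1,0,-0.08],[-0.13,0,-0.1]], delta_rot=[[0,0.005,0],[0,0.01,0],[0,0.014,0],[0,0.019,0],[0,0.024,0]])

```text
clock: 15.0
position: [0.4785, -0.0465, 0.2588]
tool_rot: [-3.14, -0.737, 1.701]
force: [1.5, -6.9, -4.7]
grip_width: 0.0238
finger_force: 88.0
```

apply_moves(linear=[[-0.02,0,-0.02],[-0.05,0,-0.04],[-0.07,0,-0.06],[-0.1,0,-0.08],[-0.12,0,-0.1]], delta_rot=[[0,0.005,0],[0,0.01,0],[0,0.014,0],[0,0.019,0],[0,0.024,0]])

```text
clock: 15.42
position: [0.4805, -0.0618, 0.2581]
tool_rot: [-3.14, -0.788, 1.701]
force: [0.3, -4.9, -2.8]
grip_width: 0.0239
finger_force: 88.2
```

apply_moves(linear=[[-0.02,0,0],[-0.05,0,0],[-0.07,0,0],[-0.1,0,0],[-0.12,0,0]], delta_rot=[[0,0,0],[0,0,0],[0,0,0],[0,0,0],[0,0,0]])

```text
clock: 15.83
position: [0.4815, -0.0696, 0.2497]
tool_rot: [-3.14, -0.788, 1.701]
force: [0.0, -3.0, -0.9]
grip_width: 0.0241
finger_force: 88.4
```

```bash
python3 - <<'E'
from h import *
p,R,s=look()
P,Q=pullpose(0,0); print('beyond seat',R.inv().apply(p-P)*1000)
plan(*pullpose(0,-.0115),1)
E
```

```text
band 23 [-105.8 -101.5  -97.2]
pointer 7 [-52.2 -50.5 -48.8]
hook xmin [-189.1 -187.9 -187.8 -187.6 -186.6 -184.8]
force tool [[-2.3, 0.2, -2.1], [-1.7, -0.7, -3.7], [-3.1, -1.2, -3.1]] mean [-2.37 -0.56 -2.94] 15.9833 [ 0.48150457 -0.06943542  0.24981166] [-3.13954416 -0.78827006  1.7012734 ]
beyond seat [3.40233366 0.24299787 1.23322649]
lin [-0.15, -0.0, -0.01] rot [-0.0, -0.001, -0.001] rows>= 0.4
```

apply_moves(linear=[[-0.03,0,-0.01],[-0.06,0,-0.015],[-0.09,0,-0.015],[-0.12,0,-0.015],[-0.15,0,-0.015]], delta_rot=[[0,0,0],[0,0,0],[0,0,0],[0,0,0],[0,0,0]])

```text
clock: 16.4
position: [0.483, -0.0809, 0.24]
tool_rot: [-3.139, -0.789, 1.701]
force: [0.2, -0.1, -1.4]
grip_width: 0.0241
finger_force: 88.0
```

apply_moves(linear=[[0,0,0],[0,0,-0.02],[0,0,-0.04],[0,0,-0.06],[0,0,-0.08]], delta_rot=[[0,0,0],[0,0,0],[0,0,0],[0,0,0],[0,0,0]])

```text
clock: 16.82
position: [0.4839, -0.0868, 0.2462]
tool_rot: [-3.14, -0.788, 1.702]
force: [0.5, 0.3, -2.0]
grip_width: 0.0243
finger_force: 88.0
```

```bash
python3 - <<'E'
from h import *
p,R,s=look()
P,Q=pullpose(0,0); print('beyond seat',R.inv().apply(p-P)*1000)
E
```

```text
band 19 [-105.8 -102.1  -98.3]
pointer 3 [-48.6 -46.7 -45.2]
hook xmin [-184.2 -183.  -182.4 -182.1 -181.9 -180.5]
force tool [[0.3, -0.8, -0.7], [-0.4, -0.1, -0.8], [-0.9, 0.7, 0.4]] mean [-0.34 -0.05 -0.37] 16.9667 [ 0.48384757 -0.08678387  0.24604754] [-3.14007354 -0.78789446  1.7014452 ]
beyond seat [-11.6130555    0.29100835  -8.52241059]
```

apply_moves(linear=[[0,0,-0.12],[0,0,-0.24],[0,0,-0.36],[0,0,-0.48],[0,0,-0.6]], delta_rot=[[0,0,0],[0,0,0],[0,0,0],[0,0,0],[0,0,0]])

```text
clock: 17.38
position: [0.4894, -0.1291, 0.2886]
tool_rot: [-3.14, -0.788, 1.701]
force: [-0.1, -0.4, -1.3]
grip_width: 0.024
finger_force: 88.0
```

apply_moves(linear=[[0,0,0],[0,0,0],[0,0,0],[0,0,0],[0,0,0]], delta_rot=[[0,0,0],[0,0,0],[0,0,0],[0,0,0],[0,0,0]])

```text
clock: 17.8
position: [0.4893, -0.1283, 0.2879]
tool_rot: [-3.139, -0.789, 1.701]
force: [-0.1, 0.6, -2.0]
grip_width: 0.0239
finger_force: 88.0
```

```bash
python3 - <<'E'
from h import *
p,R,s=look()
X=cloud('scene',grab('scene')[1]); print('head x,z pts', np.median(X[253:257,173:177].reshape(-1,3),0))
q=plan([.481,.289,.13],Rdown(1.971),5)
plan([.481,.289,.04],Rdown(1.971),1,q)
E
```

```text
band 22 [-106.6 -102.3  -98.1]
pointer 6 [-47.9 -46.7 -44.2]
hook xmin [-182.9 -182.2 -181.9 -181.9 -181.2 -180.9]
force tool [[0.2, 0.1, 0.5], [0.2, 0.0, -0.7], [0.7, 0.5, -0.7]] mean [ 0.37  0.21 -0.33] 17.95 [ 0.48938125 -0.12858408  0.28805322] [-3.13938624 -0.78828368  1.70138048]
head x,z pts [ 0.51207354 -0.20051615  0.13038783]
lin [0.36, 0.09, 0.81] rot [0.01, -0.075, -0.024] rows>= 2.1
lin [0.48, 0.13, 0.74] rot [0.01, -0.075, -0.024] rows>= 2.1
lin [0.58, 0.17, 0.66] rot [0.01, -0.075, -0.024] rows>= 2.1
lin [0.67, 0.22, 0.56] rot [0.01, -0.075, -0.024] rows>= 2.1
lin [0.73, 0.26, 0.44] rot [0.01, -0.075, -0.024] rows>= 2.1
lin [0.0, -0.0, 0.9] rot [0.0, 0.0, 0.0] rows>= 2.2
```

apply_moves(linear=[[0.07,0.02,0.16],[0.14,0.04,0.32],[0.22,0.05,0.49],[0.29,0.07,0.65],[0.36,0.09,0.81]], delta_rot=[[0.002,-0.015,-0.005],[0.004,-0.03,-0.01],[0.006,-0.045,-0.014],[0.008,-0.06,-0.019],[0.01,-0.075,-0.024]])

```text
clock: 18.42
position: [0.4873, -0.0448, 0.2563]
tool_rot: [3.122, -0.629, 1.766]
force: [0.8, -1.1, -1.8]
grip_width: 0.0244
finger_force: 88.0
```

apply_moves(linear=[[0.1,0.03,0.15],[0.19,0.05,0.3],[0.29,0.08,0.44],[0.38,0.1,0.59],[0.48,0.13,0.74]], delta_rot=[[0.002,-0.015,-0.005],[0.004,-0.03,-0.01],[0.006,-0.045,-0.014],[0.008,-0.06,-0.019],[0.01,-0.075,-0.024]])

```text
clock: 18.83
position: [0.4855, 0.0386, 0.2251]
tool_rot: [3.114, -0.471, 1.821]
force: [0.2, -0.9, -0.7]
grip_width: 0.0241
finger_force: 87.9
```

apply_moves(linear=[[0.12,0.03,0.13],[0.23,0.07,0.26],[0.35,0.1,0.4],[0.46,0.14,0.53],[0.58,0.17,0.66]], delta_rot=[[0.002,-0.015,-0.005],[0.004,-0.03,-0.01],[0.006,-0.045,-0.014],[0.008,-0.06,-0.019],[0.01,-0.075,-0.024]])

```text
clock: 19.25
position: [0.4837, 0.1223, 0.1932]
tool_rot: [3.116, -0.313, 1.871]
force: [0.3, 0.4, -1.1]
grip_width: 0.0236
finger_force: 87.9
```

apply_moves(linear=[[0.13,0.04,0.11],[0.27,0.09,0.22],[0.4,0.13,0.34],[0.54,0.18,0.45],[0.67,0.22,0.56]], delta_rot=[[0.002,-0.015,-0.005],[0.004,-0.03,-0.01],[0.006,-0.045,-0.014],[0.008,-0.06,-0.019],[0.01,-0.075,-0.024]])

```text
clock: 19.67
position: [0.4821, 0.2067, 0.1612]
tool_rot: [3.126, -0.155, 1.919]
force: [0.6, -0.6, -2.2]
grip_width: 0.0241
finger_force: 87.9
```

apply_moves(linear=[[0.18,0.06,0.11],[0.36,0.13,0.22],[0.55,0.2,0.33],[0.73,0.26,0.44],[0.73,0.26,0.44]], delta_rot=[[0.002,-0.019,-0.006],[0.005,-0.037,-0.012],[0.008,-0.056,-0.018],[0.01,-0.075,-0.024],[0.01,-0.075,-0.024]])

```text
clock: 20.08
position: [0.4781, 0.2949, 0.128]
tool_rot: [-3.139, 0.002, 1.976]
force: [-2.1, 1.2, -1.6]
grip_width: 0.0241
finger_force: 88.0
```

```bash
python3 - <<'E'
from h import *
pp,d=grab('scene');p,R,s=pose(); print(p,s['tool_rot'],s['clock'],s['force'])
X=cloud('scene',d); L=R.inv().apply(X.reshape(-1,3)-p).reshape(X.shape)*1000
for lo in np.arange(-190,-40,15):
    k=(d>0)&(abs(L[...,1])<16)&(L[...,2]<10)&(L[...,2]>-35)&(L[...,0]>lo)&(L[...,0]<lo+15)
    if k.sum()>2: print(lo,np.round(np.percentile(L[k][:,2],[5,50,95]),1))
plan([.481,.289,.035],Rdown(1.971),1)
E
```

```text
[0.47870495 0.29218425 0.12853605] [-3.13840264e+00  1.60827797e-03  1.97366644e+00] 20.1333 [-0.06221598 -1.5483509  -2.67932075]
-190 [-14.5  -8.5  -1. ]
-175 [-17.7 -16.7 -13.8]
-160 [-18.4 -16.4  -8.4]
-145 [-19.1 -10.7   1.6]
-130 [-20.5 -17.3   0.4]
-115 [-20.7 -17.9   0.8]
-100 [-20.3 -18.3  -3.6]
-85 [-20.3 -17.6  -0.7]
-70 [-20.8 -17.6  -0.4]
-55 [-22.1 -17.8  -1. ]
lin [-0.04, 0.01, 0.94] rot [-0.002, 0.001, 0.001] rows>= 2.2
```

apply_moves(linear=[[-0.02,0,0.2],[-0.03,0,0.4],[-0.03,0,0.6],[-0.03,0,0.8],[-0.03,0,0.94]], delta_rot=[[0,0,0],[0,0,0],[0,0,0],[0,0,0],[0,0,0]])

```text
clock: 20.55
position: [0.4812, 0.2848, 0.0343]
tool_rot: [-3.139, 0.002, 1.967]
force: [-0.7, -1.4, -2.1]
grip_width: 0.0239
finger_force: 88.0
```

apply_moves(linear=[[0,0,0.06],[0,0,0.12],[0,0,0.17],[0,0,0.2],[0,0,0.2]], delta_rot=[[0,0,0],[0,0,0],[0,0,0],[0,0,0],[0,0,0]])

```text
clock: 20.97
position: [0.4815, 0.2858, 0.0156]
tool_rot: [-3.14, 0.002, 1.968]
force: [0.2, 0.3, -1.0]
grip_width: 0.0239
finger_force: 88.0
```

apply_moves(linear=[[0,0,0.01],[0,0,0.02],[0,0,0.025],[0,0,0.03],[0,0,0.03]], delta_rot=[[0,0,0],[0,0,0],[0,0,0],[0,0,0],[0,0,0]])

```text
clock: 21.38
position: [0.4815, 0.2859, 0.0127]
tool_rot: [-3.14, 0.002, 1.968]
force: [-0.2, -0.2, -1.2]
grip_width: 0.0239
finger_force: 88.0
```

apply_moves(linear=[[0,0,0.005],[0,0,0.01],[0,0,0.015],[0,0,0.02],[0,0,0.02]], delta_rot=[[0,0,0],[0,0,0],[0,0,0],[0,0,0],[0,0,0]])

```text
clock: 21.8
position: [0.4814, 0.2858, 0.0105]
tool_rot: [-3.14, 0.002, 1.968]
force: [1.0, -0.2, -2.3]
grip_width: 0.0243
finger_force: 88.0
```

apply_moves(linear=[[0,0,0.004],[0,0,0.008],[0,0,0.012],[0,0,0.015],[0,0,0.015]], delta_rot=[[0,0,0],[0,0,0],[0,0,0],[0,0,0],[0,0,0]])

```text
clock: 22.22
position: [0.4814, 0.2859, 0.0091]
tool_rot: [-3.14, 0.002, 1.968]
force: [-0.8, 0.0, 1.2]
grip_width: 0.0243
finger_force: 88.3
```

apply_moves(linear=[[0,0,0],[0,0,0],[0,0,0],[0,0,0],[0,0,0]], delta_rot=[[0,0,0],[0,0,0],[0,0,0],[0,0,0],[0,0,0]], gripper=0.6)

```text
clock: 22.63
position: [0.4815, 0.2858, 0.0091]
tool_rot: [-3.14, 0.002, 1.968]
force: [0.9, -0.4, -0.4]
grip_width: 0.0683
finger_force: 0.0
```

apply_moves(linear=[[0,0,0],[0,0,-0.05],[0,0,-0.15],[0,0,-0.3],[0,0,-0.5]], delta_rot=[[0,0,0],[0,0,0],[0,0,0],[0,0,0],[0,0,0]])

```text
clock: 23.05
position: [0.4811, 0.2856, 0.0597]
tool_rot: [-3.139, 0.002, 1.968]
force: [-0.1, 0.7, -0.7]
grip_width: 0.0681
finger_force: 0.0
```

apply_moves(linear=[[0.2,0,-0.2],[0.4,0,-0.4],[0.6,0,-0.6],[0.8,0,-0.8],[0.9,0,-1.0]], delta_rot=[[0,0,0],[0,0,0],[0,0,0],[0,0,0],[0,0,0]])

```text
clock: 23.47
position: [0.4454, 0.3715, 0.161]
tool_rot: [-3.14, 0.0, 1.97]
force: [-1.0, 0.8, -0.0]
grip_width: 0.0683
finger_force: 0.0
```

apply_moves(linear=[[0.2,0,0],[0.4,0,0],[0.6,0,0],[0.6,0,0],[0.6,0,0]], delta_rot=[[0,0,0],[0,0,0],[0,0,0],[0,0,0],[0,0,0]])

```text
clock: 23.88
position: [0.4229, 0.4253, 0.1595]
tool_rot: [-3.14, 0.001, 1.97]
force: [0.7, -0.5, -0.4]
grip_width: 0.0683
finger_force: 0.0
```

```bash
python3 - <<'E'
from h import *
pp,d=grab('scene','end.png');p,R,s=pose(); print(p,s['clock'],s['force'],s['finger_force'],s['grip_width'])
X=cloud('scene',d)
q=(d>0)&(X[...,2]>.018)&(X[...,2]<.05)&(abs(X[...,0]-.51)<.08)&(abs(X[...,1]-.2)<.13);P=X[q]
a=np.array([np.cos(1.968),np.sin(1.968)]);e=(P[:,:2]-[.503,.234])@a
for lo in np.arange(-.13,.09,.03):
    k=(e>lo)&(e<lo+.03); print(round(lo,2),k.sum(),np.round(np.percentile(P[k,2],[50,90]),4) if k.sum() else '')
E
```

```text
[0.42354993 0.42430847 0.15948091] 23.9333 [ 1.15783708 -0.11140175  0.45973624] 0.0 0.06827592006126235
-0.13 19 [0.0247 0.0277]
-0.1 53 [0.0245 0.0298]
-0.07 81 [0.028  0.0306]
-0.04 71 [0.0288 0.0308]
-0.01 68 [0.028  0.0308]
0.02 64 [0.0278 0.03  ]
0.05 58 [0.027 0.029]
0.08 0
```

View pics/end.png

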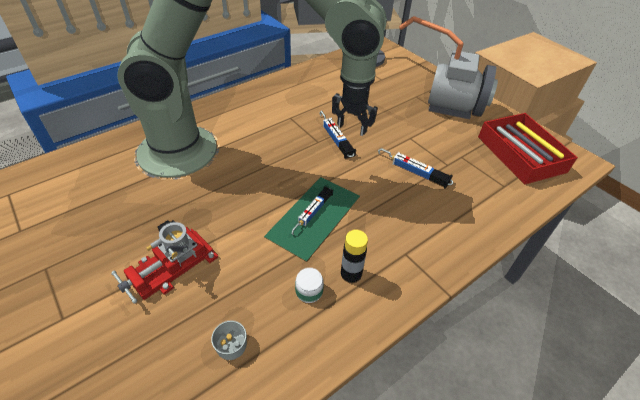

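The balance lies flat on the mat, face up, at about (312,210). The lever is at idle, the bystanders haven't moved, and the gripper is clear at (355,105).

```bash
python3 -c "
from h import *
print(workorder.job_done())"
```

```text
the job is handed in; nothing more can be done
None
```

The job is handed in: the pointer was held mid-band at about 15 N for roughly 2.8 s with the lever open about 0.2 rad, then the lever was eased back onto its idle stop and the balance was unhooked and laid face up on the mat; no verdict came back.

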